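# Open the polishing canister and seat it on its drive unit

## Robot

A 6-joint arm with a two-finger parallel gripper is mounted at the origin on the work surface. World frame = base frame: x ahead of the robot, y to its left, z up, the work surface at z = 0. Lengths are in m, angles in rad, forces in N, time in s.
With the tool pointing down it reaches from about 0.4 to 0.925 m from the base axis. Payload 3.4 kg.
Tool frame: the origin (TCP) lies at the very end of the fingers, on their centre line; the grasp point (between the pads) lies 19 mm behind it; z points along the fingers, y is the line along which they close (so a half turn about z gives the same grasp; the last joint's range is limited). The gripper opens to 85 mm and grips with 20 to 120 N. Pads are 22 mm wide; open, the fingers measure 114 mm over their backs; the gripper's body (76 mm by 85 mm) begins 54 mm behind the grasp point. The pads swing forward as they close: fully open they stand 13 mm farther back than shut.
Start: joints at [-1.236, 0.307, 1.506, -0, 1.328, -0.073], TCP at [0.229, -0.528, 0.231] pointing down, gripper open.
Joint ranges: [-3.12, 3.12], [-1.05, 2.28], [0.14, 2.33], [-1.42, 4.57], [0.1, 2.73], [-2.68, 2.68]. Speed limits (rad/s): [2.57, 2.57, 3.14, 3.14, 3.14, 3.14].

## Interface

Orientations are given as a unit quaternion [x, y, z, w].
In Python, from plant import r gives the robot as it stands. The module is installed in compiled form; this text tells all that it offers.
- The arm moves only by the tool arm_command, never from a script. Its argument "targets" is a list that holds one entry, the list of rows, each a list of 6 numbers: the shift along the tool's x, y, z in units of 0.1 m (1.0 is 0.1 m), then the turn, a rotation vector about the tool's x, y, z in units of pi/2 rad (1.0 is pi/2 rad). In form: [[[dx, dy, dz, ax, ay, az], ...]]. A call has 1 to 8 rows; each row is the pose to reach, as a shift and turn from the pose commanded when the call began, along the tool's axes at that moment; what a row does not reach only later rows make up. A row lasts 1/10 s, in which the tool goes at most 50 mm and 8.59 degrees, less where a joint would pass 70% of its speed; a pose out of reach is approached as far as the arm can. A call with a number of a shift or a turn outside -1 to 1 is refused whole. A call with a gripper value outside its range is refused whole. "claw" is the opening, from 0 (shut) to 1 (fully open), set as the call begins (left out, the last holds). The fingers move at their own pace and stop on an object; "newtons" is the grip in N (left out, the last holds). Time passes only in rows, so rows that repeat a pose let the fingers close. It gives the time, the measured TCP pose, the force, the opening and the grip force at its end, in the units of the state.
- r.observe(): the state, without advancing time (a new reading comes with each control period).
- r.snapshot(name): name is "side" or "top" or "wrist"; returns a dict with "pixels" (384x512x3 uint8, red, green, blue), "K" (3x3 intrinsics, pixels), "distortion" ([k1, k2, p1, p2, k3] as OpenCV has them; the pictures are not rectified), "xyz" and "rotation" of the camera in the world. Camera axes: x right, y up, looking along -z (the intrinsics and any distortion apply to the point x, -y, -z); pixel columns grow to the right and rows downward; lengths in m; the calibration is good to about 2 mm. A picture is of the moment at which its call begins. There is no depth.
- r.close_job(): hands the job in; it is judged then, once.
The state is a dict: "t": time; "q": joint angles; "qvel": joint speeds; "joint_efforts": joint torques, N m; "tool_pos": TCP position; "ee_rot": TCP orientation; "ft_force": force on the tool from outside, world axes, zero at the start; "moment": the same for the moment, N m; "grip_width": finger opening in m; "gripper_force": force on a finger pad.
Only numpy, scipy, OpenCV 4.12 (cv2) and the standard library are available. Lean on these libraries where they do the work, as an engineer would, in place of code of your own. Each camera call takes 0.05 s, during which the arm holds its last target. There are 200 camera calls.

## Task

Get the little magnetic polisher ready for filling: lift the loose cap off the six-sided polishing canister and lay it, handle up, flat inside the low six-sided plywood nest, then set the open canister upright on the grey drive unit with both pegs through the holes in its foot, fully home. Lower both gently into place rather than dropping them, keep the canister upright throughout, and leave the can, copper tumbler, steel bench block and glass jar standing where they are.

Things in the scene. Friction and masses are not known exactly. Their poses are not given: they have to be found in the camera images.
- canister: Loose open-topped hexagonal white plastic canister, 64 mm across flats, 102 tall, walls 4, floor 10. Origin: centre of underside, z up. Flats face +x and every 60 deg; corners at +-y. Foot bar along y, 24 x 116 x 10 mm high, with a 13 mm through hole in each ear at y = +-47. Can, tumbler and bench block stand 14 to 18 mm from three sides (near +50, -50 and 180 deg), in any order. Any yaw.
- cap: Loose hexagonal white plastic cap over the canister's rim: 77 mm across flats, skirt 14 deep and 4 thick (2.5 play a side), top plate 5, 0.09 kg. Origin: centre of the skirt's lower edge, z up, 88 mm above the canister's origin. Flats face +x and every 60 deg. Handle fin on top, centred: 56 mm long along x, 14 thick along y, from 19 to 47 mm above the origin.
- nest: Fixed low plywood nest for the cap: six-sided tray, 99 mm across outer flats, 83 mm across inner flats, 20 mm high, inner floor 8 mm above the bench. Origin: centre of its underside. Inner flats face its +x axis and every 60 degrees; the cap fits in any of the six turns with 3 mm play a side.
- nest_floor (a point): Centre of the nest's inner floor, 8 mm above the bench, axes as the nest. The cap's origin comes to rest here.
- drive: Fixed drive unit of the polisher, grey metal box 160 x 160 mm, 70 mm high, white top plate. Origin: centre of its underside. Two upright steel pegs, 8 mm thick and 20 mm high with tapered tips (5 mm taper), stand on the top at y = +-47 mm of its own axes. The canister fits either way round (half turn).
- drive_seat (a point): Centre of the drive unit's top, midway between the pegs, 70 mm above the bench, axes as the drive unit. The canister's origin comes to rest here with its y axis along the pegs' line.
- can: Bystander: aluminium drink can, 56 mm diameter, 112 mm tall. Origin: centre of underside.
- tumbler: Bystander: open copper tumbler, 56 mm diameter at the rim, 112 mm tall. Origin: centre of underside.
- bench_block: Bystander: round steel bench block, 56 mm diameter, only 30 mm tall. Origin: centre of underside.
- jar: Bystander: closed round glass jar with grey lid, 60 mm diameter, 105 mm tall, standing about 110 mm from the nest on the robot's side. Origin: centre of underside. Not the canister.
Things that resemble listed ones, but are neither listed nor needed, are in the scene too. What is shaped like the canister but green or turquoise is not meant. There is more than one size of the drive; the one meant has the size given above.

How it is judged:
On the way, in this order (a step that is already met when the one before it is completed fails the run):
1. the cap lies flat in the nest, handle up and let go (z of cap in the frame of nest_floor between -0.004 and 0.004 m and horizontal distance between cap and nest_floor below 0.007 m and angle between cap's own z axis and vertical below 0.08 rad and linear speed of cap below 0.02 m/s and contact force between the fingers and cap below 0.1 N), for 0.2 s.
2. the open canister stands fully home on the drive unit, pegs through both ears (z of canister in the frame of drive_seat between -0.004 and 0.004 m and horizontal distance between canister and drive_seat below 0.006 m and angle between the y axis of canister and the y axis of drive, either way round below 0.15 rad and angle between canister's own z axis and vertical below 0.06 rad), for 0.2 s.
At the end, for the whole second after the job is handed in: Cap handle up on the nest floor (4 mm in height, 7 mm sideways, 0.08 rad); canister home on the drive unit (4 mm in height, 6 mm sideways, 0.15 rad of the pegs' line, 0.06 rad tilt); both released and at rest; the four bystanders within 20 mm and 0.15 rad of upright (all of step 1 and all of step 2 and linear speed of canister below 0.02 m/s and contact force between the fingers and canister below 0.1 N and distance of each of can, tumbler, bench_block, jar from where it was at the start of the episode below 0.02 m and angle between each of can, tumbler, bench_block, jar's own z axis and vertical below 0.15 rad); the robot touches nothing.
It fails at once if the can, tumbler, bench block or jar is shoved more than 20 mm or tipped more than 0.3 rad (distance of any of can, tumbler, bench_block, jar from where it was at the start of the episode above 0.02 m or angle between any of can, tumbler, bench_block, jar's own z axis and vertical above 0.3 rad).
It fails at once if the canister is tilted more than 0.5 rad (angle between canister's own z axis and vertical above 0.5 rad).
It fails at once if the canister is let go more than 24 mm above the drive unit (z of canister in the frame of drive_seat above 0.024 m and horizontal distance between canister and drive_seat below 0.08 m and contact force between the fingers and canister below 0.05 N).
It fails at once if the cap is let go more than 16 mm above the nest's floor (z of cap in the frame of nest_floor above 0.016 m and horizontal distance between cap and nest_floor below 0.05 m and contact force between the fingers and cap below 0.05 N).
It also fails if it takes over 72 s, if anything falls off the work surface, if the arm or the gripper's body presses on something with over 40 N, if the wrist force passes 120 N, or if a joint passes its speed limit or range.

## Working session

There is one attempt and no reset: what is moved stays moved. The work goes in short steps, Python scripts to look and compute and a tool call to move; the robot and the scene stay as the last step left them, time stands still between calls to the robot, and variables do not carry over. Pictures are saved under pics/ and viewed, at most 10 in all, crops included, and the job is handed in when it is done.

Besides the shell and the picture viewer there is one more tool, called after "Emit:" as a command line: name --argument value ..., lists and objects as JSON in quotes. arm_command: Moves the arm, as the interface text tells. Shifts and turns lie within -1 to 1; 1 stands for 0.1 m of shift or pi/2 rad of turn. Its arguments: {"type":"object","properties":{"targets":{"type":"array","items":{"type":"array","items":{"type":"array","items":{"type":"number","minimum":-1,"maximum":1}}}},"claw":{"type":"number"},"newtons":{"type":"number"}},"required":["targets"]}

```bash
mkdir -p pics
cat > h.py <<'E'
import numpy as np, cv2, pickle
from scipy.spatial.transform import Rotation as R
def snap(r,n,f):
    s=r.snapshot(n); pickle.dump(s,open(f'pics/{f}.pkl','wb')); cv2.imwrite(f'pics/{f}.png',s['pixels'][...,::-1]); return s
def load(f): return pickle.load(open(f'pics/{f}.pkl','rb'))
def rot(s):
    a=np.array(s['rotation']); return a if a.shape==(3,3) else R.from_quat(a).as_matrix()
def ray(s,u,v):
    p=cv2.undistortPoints(np.array([[[u,v]]],float),np.array(s['K']),np.array(s['distortion']))[0,0]
    return rot(s)@np.array([p[0],-p[1],-1])
def at(s,u,v,z):
    d=ray(s,u,v); o=np.array(s['xyz']); return (o+d*(z-o[2])/d[2])
def proj(s,P):
    c=(np.atleast_2d(P)-np.array(s['xyz']))@rot(s); c=c*[1,-1,-1]
    return cv2.projectPoints(c,np.zeros(3),np.zeros(3),np.array(s['K']),np.array(s['distortion']))[0][:,0]
E
python3 - <<'E'
from h import *
from plant import r
for n in ['side','top','wrist']:
    s=snap(r,n,n+'0'); print(n,s['xyz'],np.array(s['rotation']).shape,np.round(rot(s),3).tolist(),s['K'][0],s['distortion'])
a,b=[cv2.imread(f'pics/{n}0.png') for n in ['side','top']]
print(r.observe())
E
```

```text
side [-0.09857488  0.56412796  0.74630429] (4,) [[-0.714, 0.438, -0.546], [-0.7, -0.454, 0.551], [-0.006, 0.776, 0.631]] [390.22274562   0.         257.71128488] [-0.09985592  0.          0.          0.          0.        ]
top [ 0.17735917 -0.0200592   1.76797625] (4,) [[-0.02, 0.982, -0.189], [-1.0, -0.02, 0.004], [0.0, 0.189, 0.982]] [477.51928283   0.         253.64721239] [-0.06605878  0.          0.          0.          0.        ]
wrist [ 0.30054977 -0.49570589  0.37249143] (4,) [[0.397, 0.874, 0.28], [-0.918, 0.379, 0.119], [-0.002, -0.305, 0.952]] [296.59059469   0.         252.30339978] [-0.07825262  0.          0.          0.          0.        ]
{'t': 0.15, 'q': array([-1.23552645e+00,  3.07419723e-01,  1.50738420e+00, -2.26725417e-05,
        1.32839619e+00, -7.34990157e-02]), 'qvel': array([-4.13482154e-04, -9.98464445e-04, -4.55092793e-03, -3.19025874e-05,
       -3.43000820e-04, -9.29664816e-04]), 'joint_efforts': array([ 5.93085351e-04, -4.57976139e+01, -2.52219111e+01, -9.17907209e-05,
        8.44311726e-03, -1.20841125e-05]), 'tool_pos': array([ 0.22834438, -0.52713076,  0.23057791]), 'ee_rot': array([ 9.79185235e-01,  2.02967064e-01, -1.15804925e-04, -7.95418913e-04]), 'ft_force': array([-0.80199798,  0.28543061,  0.9604823 ]), 'moment': array([ 0.00493021, -0.00552575, -0.04028682]), 'gripper_force': 0.0, 'grip_width': 0.085658010636916}
```

View pics/top0.png

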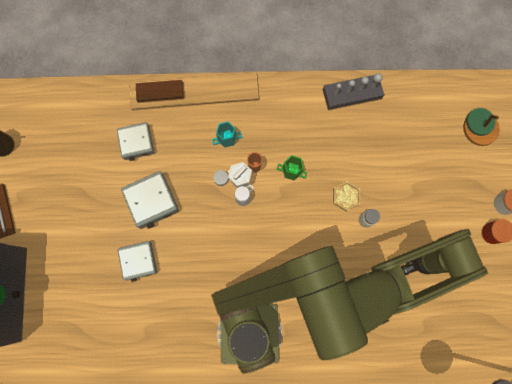

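View pics/side0.png

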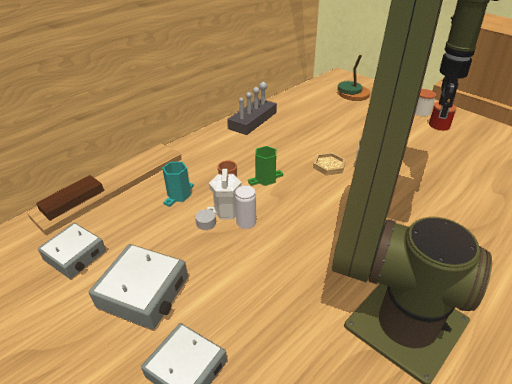

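Run:
```python
from h import *
t=cv2.imread('pics/top0.png'); s=cv2.imread('pics/side0.png')
def c(i,u,v,w,h,k): return cv2.resize(i[v:v+h,u:u+w],None,fx=k,fy=k,interpolation=cv2.INTER_CUBIC)
A=np.hstack([c(t,205,145,66,50,6),c(t,117,165,66,50,6)])
B=np.hstack([c(t,325,175,66,50,6),c(s,190,150,99,75,4)])
cv2.imwrite('pics/m1.png',np.vstack([A,B]))
T=load('top0')
for n,u,v,z in [('cap',239,174,.12),('nest',346.5,196,.02),('drive',150.5,199,.07)]: print(n,at(T,u,v,z))
```

```text
cap [0.55855228 0.02372394 0.12      ]
nest [ 0.489525   -0.37320349  0.02      ]
drive [0.48399589 0.3469773  0.07      ]
```

View pics/m1.png

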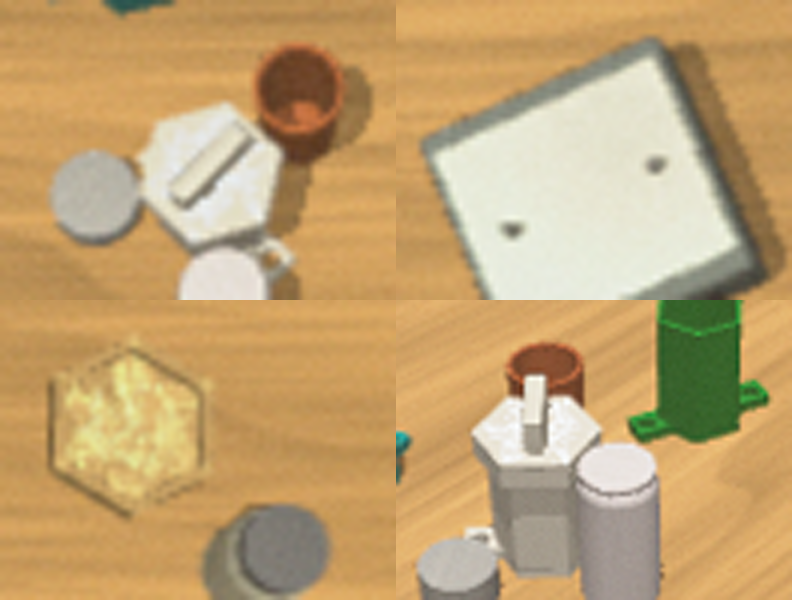

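```bash
cat >> h.py <<'E'
def plan(r,xyz,yaw=None,p0=None):
    "steps (units) in tool axes from present pose; yaw = world deg of tool x"
    o=r.observe(); M=R.from_quat(o['ee_rot']).as_matrix()
    d=M.T@(np.array(xyz)-o['tool_pos']); y0=np.degrees(np.arctan2(M[1,0],M[0,0]))
    print('t',round(o['t'],2),'pos',o['tool_pos'].round(4),'yaw',y0.round(2),'tilt',np.round(M[:,2],4),'shift',(d*10).round(3), 'turn', None if yaw is None else round(-((yaw-y0+180)%360-180)/90,3))
E
python3 - <<'E'
from h import *
from plant import r
T=load('top0')
f=lambda a,b:np.degrees(np.arctan2(b[1]-a[1],b[0]-a[0]))
c=lambda x,y,u,v:(x/6+u,y/6+v)
a=at(T,*c(175,190,205,145),.135);b=at(T,*c(252,130,205,145),.135);print('fin',a,b,(a+b)/2,f(b,a), np.hypot(*(a-b)[:2]))
a=at(T,*c(512-396,229,117,165),.08);b=at(T,*c(655-396,163,117,165),.08);print('pegs',a,b,(a+b)/2,f(a,b),np.hypot(*(a-b)[:2]))
plan(r,[.50,-.02,.26],131)
E
```

```text
fin [0.54584664 0.04039866 0.135     ] [ 0.58097095 -0.00519913  0.135     ] [0.56340879 0.01759977 0.135     ] 127.60732842761833 0.05755758256869007
pegs [0.46798172 0.39580228 0.08      ] [0.50653703 0.31024842 0.08      ] [0.48725938 0.35302535 0.08      ] -65.74103367425612 0.09384015801451487
t 0.15 pos [ 0.2283 -0.5271  0.2306] yaw 23.42 tilt [-5.0e-04  1.5e-03 -1.0e+00] shift [ 4.509 -3.574 -0.288] turn -1.195
```

Emit:
arm_command --targets '[[[0.5, -0.05, -0.15, 0, 0, 0], [1, -0.1, -0.3, 0, 0, 0], [1, -0.1, -0.3, 0, 0, 0]]]' --claw 0.4

```text
t: 0.45
tool_pos: [0.3207, -0.477, 0.2629]
ee_rot: [0.979, 0.205, 0.002, 0.001]
ft_force: [-0.4, -0.3, 0.7]
grip_width: 0.044
gripper_force: 0.0
```

Emit:
arm_command --targets '[[[0.5, -0.05, 0, 0, 0, 0], [1, -0.1, 0, 0, 0, 0], [1, -0.1, 0, 0, 0, 0], [1, -0.1, 0, 0, 0, 0], [1, -0.1, 0, 0, 0, 0]]]'

```text
t: 0.95
tool_pos: [0.4031, -0.4301, 0.2608]
ee_rot: [0.979, 0.203, -0.001, -0.0]
ft_force: [0.2, 0.3, -0.5]
grip_width: 0.0339
gripper_force: 0.0
```

Run:
```python
from h import *
from plant import r
s=snap(r,'wrist','w1')
T=load('top0'); n=at(T,346.3,196,.02); print(n, proj(s,n))
plan(r,[.50,-.02,.26],131)
```

```text
[ 0.48954044 -0.37245377  0.02      ] [[237.64280773  73.59974446]]
t 1.0 pos [ 0.4029 -0.4303  0.261 ] yaw 23.36 tilt [-1.1e-03  2.0e-04 -1.0e+00] shift [ 2.519 -3.382  0.009] turn -1.196
```

View pics/w1.png

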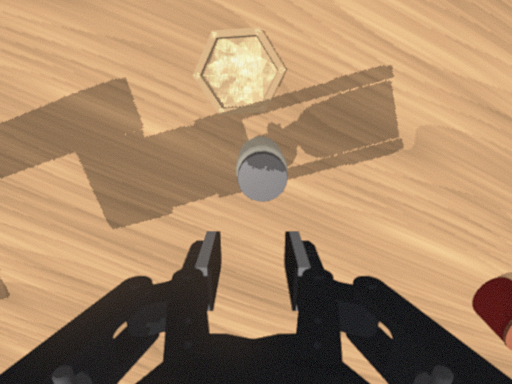

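```bash
cat >> h.py <<'E'
def poly(af,z,c=(0,0),yaw=0,n=40):
    "hexagon outline, flats at yaw+60k"
    k=np.radians(yaw+30+60*np.arange(7)); p=np.c_[np.cos(k),np.sin(k)]*af/2/np.cos(np.pi/6)
    t=np.linspace(0,1,n)[:,None]
    q=np.vstack([p[i]*(1-t)+p[i+1]*t for i in range(6)])
    return np.c_[q+c,np.full(len(q),z)]
def rect(lx,ly,z,c,yaw,n=40):
    p=np.array([[1,1],[-1,1],[-1,-1],[1,-1],[1,1]])*[lx/2,ly/2]; t=np.linspace(0,1,n)[:,None]
    q=np.vstack([p[i]*(1-t)+p[i+1]*t for i in range(4)]); a=np.radians(yaw)
    return np.c_[q@np.array([[np.cos(a),np.sin(a)],[-np.sin(a),np.cos(a)]])+c,np.full(len(q),z)]
def fit(s,model,x0,rng=(.012,.012,10)):
    "model(x,y,yaw)->points; maximise gradient on them"
    from scipy.optimize import differential_evolution as de
    g=cv2.GaussianBlur(s['pixels'].astype(np.float32),(0,0),1.0)
    m=np.sqrt(sum(cv2.Sobel(g,cv2.CV_32F,*d)**2 for d in [(1,0),(0,1)]).sum(2)); m=np.minimum(m,np.percentile(m,98))
    def f(x):
        uv=proj(s,model(*x)).astype(np.float32)
        return -float(cv2.remap(m,uv[:,:1],uv[:,1:],cv2.INTER_LINEAR).mean())
    o=de(f,[(a-b,a+b) for a,b in zip(x0,rng)],seed=0,popsize=12,maxiter=60,tol=1e-6)
    return o.x,-o.fun
def draw(s,P,f,box,k):
    i=s['pixels'][...,::-1].copy(); u,v,w,h=box; i=cv2.resize(i[v:v+h,u:u+w],None,fx=k,fy=k,interpolation=cv2.INTER_CUBIC)
    for a,b in proj(s,P): cv2.circle(i,(int((a-u+.5)*k),int((b-v+.5)*k)),1,(0,0,255),-1)
    if f: cv2.imwrite(f'pics/{f}.png',i)
    return i
E
python3 - <<'E'
from h import *
m=lambda x,y,a:np.vstack([poly(.099,.02,(x,y),a),poly(.083,.02,(x,y),a)])
out=[]
for n,b,k in [('w1',(180,10,130,110),3),('top0',(315,168,65,55),6)]:
    s=load(n); x,g=fit(s,m,(.4895,-.3725,30)); print(n,x,g); out.append(draw(s,m(*x),None,b,k))
cv2.imwrite('pics/m2.png',np.hstack(out))
E
```

```text
w1 [ 0.49182033 -0.3717136  26.47815508] 129.9802703857422
top0 [ 0.48890915 -0.36836734 27.07458931] 119.01870727539062
```

View pics/m2.png

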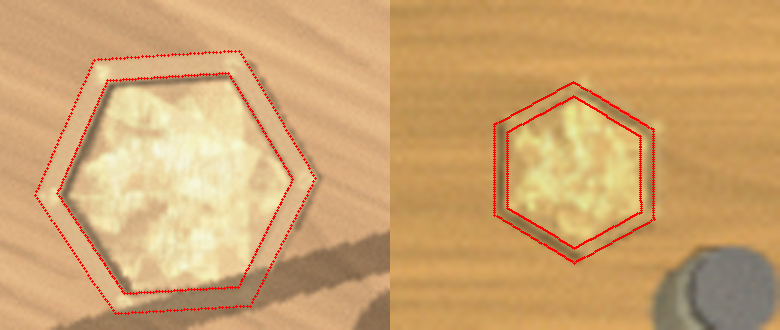

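Emit:
arm_command --targets '[[[0.4, -0.5, 0, 0, 0, 0], [0.8, -1, 0, 0, 0, 0], [0.8, -1, 0, 0, 0, 0]]]'

```text
t: 1.3
tool_pos: [0.4365, -0.3044, 0.2611]
ee_rot: [0.979, 0.202, -0.0, -0.001]
ft_force: [0.0, -0.8, 1.1]
grip_width: 0.034
gripper_force: 0.0
```

Emit:
arm_command --targets '[[[0.4, -0.5, 0, 0, 0, 0], [0.8, -1, 0, 0, 0, 0], [0.8, -1, 0, 0, 0, 0]]]'

```text
t: 1.6
tool_pos: [0.4706, -0.1808, 0.2614]
ee_rot: [0.979, 0.203, 0.0, -0.001]
ft_force: [0.6, -0.4, 0.2]
grip_width: 0.034
gripper_force: 0.0
```

Emit:
arm_command --targets '[[[0.4, -0.5, 0, 0, 0, -0.1], [0.8, -1, 0, 0, 0, -0.2], [0.8, -1, 0, 0, 0, -0.3], [0.8, -1, 0, 0, 0, -0.4], [0.8, -1, 0, 0, 0, -0.5], [0.8, -1, 0, 0, 0, -0.6], [0.8, -1, 0, 0, 0, -0.6], [0.8, -1, 0, 0, 0, -0.6]]]'

```text
t: 2.4
tool_pos: [0.5046, -0.0605, 0.2613]
ee_rot: [0.781, 0.625, -0.0, 0.0]
ft_force: [-0.4, 0.0, -0.6]
grip_width: 0.0343
gripper_force: 0.0
```

Emit:
arm_command --targets '[[[0, 0, 0, 0, 0, -0.6], [0, 0, 0, 0, 0, -0.6], [0, 0, 0, 0, 0, -0.6], [0, 0, 0, 0, 0, -0.6], [0, 0, 0, 0, 0, -0.6], [0, 0, 0, 0, 0, -0.6], [0, 0, 0, 0, 0, -0.6], [0, 0, 0, 0, 0, -0.6]]]'

```text
t: 3.2
tool_pos: [0.5048, -0.0601, 0.2613]
ee_rot: [0.413, 0.911, -0.0, 0.0]
ft_force: [-0.4, -0.0, 0.6]
grip_width: 0.034
gripper_force: 0.0
```

Run:
```python
from h import *
from plant import r
s=snap(r,'wrist','w2'); print(proj(s,[.5634,.0176,.135]))
plan(r,[.5634,.0176,.2],128)
```

```text
[[353.75421019 159.66114957]]
t 3.25 pos [ 0.5048 -0.06    0.2613] yaw 131.22 tilt [-0.e+00 -2.e-04 -1.e+00] shift [0.198 0.952 0.613] turn 0.036
```

View pics/w2.png

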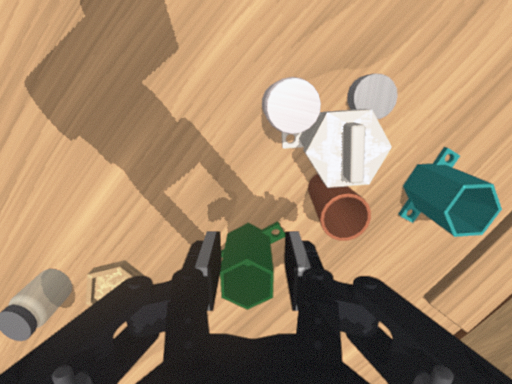

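Run:
```python
from h import *
from plant import r
m=lambda x,y,a:np.vstack([poly(.077,.107,(x,y),a,25),rect(.056,.014,.135,(x,y),a)])
out=[]
for n,b,k in [('w2',(290,90,120,110),4),('top0',(205,145,60,55),5)]:
    s=load(n); x,g=fit(s,m,(.5625,.0186,129),(.012,.012,8)); print(n,x,g); out.append(draw(s,m(*x),None,b,k))
out[1]=cv2.copyMakeBorder(out[1],0,out[0].shape[0]-out[1].shape[0],0,0,0)
cv2.imwrite('pics/m3.png',np.hstack(out))
```

```text
w2 [5.63543781e-01 2.26368723e-02 1.35960135e+02] 265.93609619140625
top0 [5.67356052e-01 2.12544989e-02 1.36924873e+02] 216.43704223632812
```

View pics/m3.png

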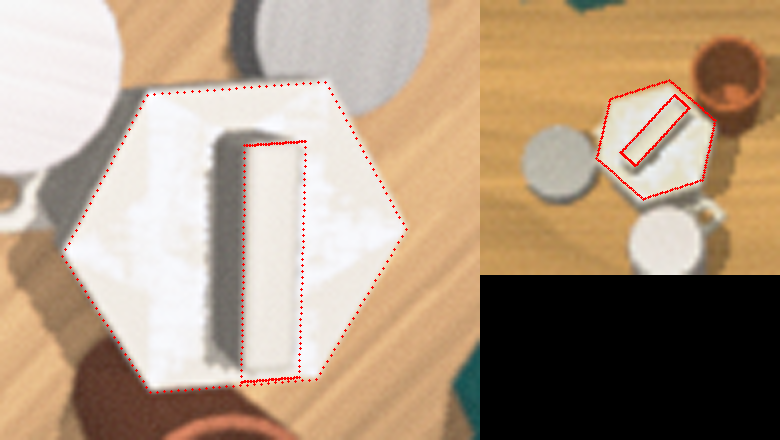

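Run:
```python
from h import *
from plant import r
plan(r,[.5635,.0226,.19],136)
```

```text
t 3.25 pos [ 0.5048 -0.06    0.2613] yaw 131.22 tilt [-0.e+00 -2.e-04 -1.e+00] shift [0.235 0.986 0.713] turn -0.053
```

Emit:
arm_command --targets '[[[0.12, 0.5, 0.35, 0, 0, -0.053], [0.235, 0.986, 0.71, 0, 0, -0.053], [0.235, 0.986, 0.71, 0, 0, -0.053], [0.235, 0.986, 0.71, 0, 0, -0.053]]]'

```text
t: 3.65
tool_pos: [0.5632, 0.0253, 0.1878]
ee_rot: [0.373, 0.928, -0.001, -0.002]
ft_force: [-0.1, -1.3, 0.1]
grip_width: 0.034
gripper_force: 0.0
```

Run:
```python
from h import *
from plant import r
m=lambda x,y,a:np.vstack([rect(.056,.014,.135,(x,y),a),poly(.077,.107,(x,y),a,25)])
s=snap(r,'wrist','w3'); x,g=fit(s,m,(.5635,.0226,136),(.006,.006,4)); print(x,g); draw(s,m(*x),'m4',(130,110,250,200),3)
plan(r,[.5635,.0226,.111],136)
```

```text
[5.62650156e-01 2.38218324e-02 1.35640668e+02] 218.55484008789062
t 3.7 pos [0.563  0.0241 0.189 ] yaw 136.23 tilt [-3.2e-03 -6.0e-04 -1.0e+00] shift [-0.015 -0.005  0.78 ] turn 0.003
```

View pics/m4.png

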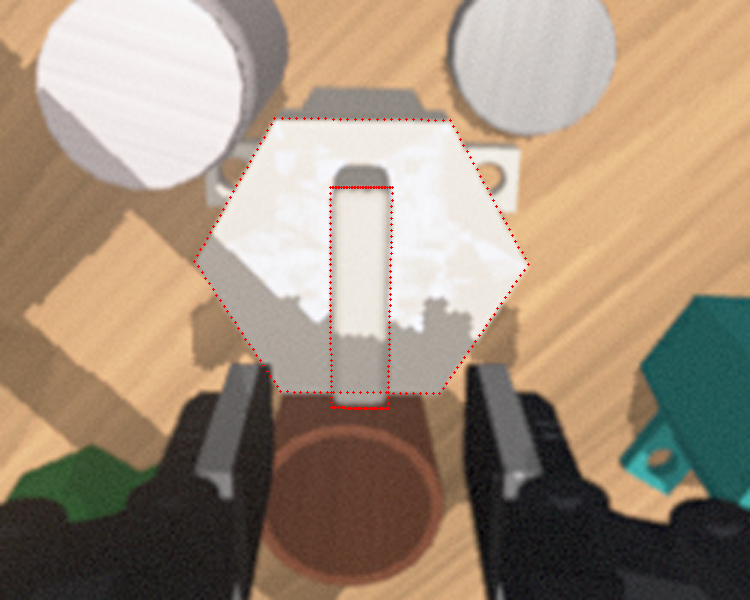

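Emit:
arm_command --targets '[[[0, 0, 0.3, 0, 0, 0], [0, 0, 0.55, 0, 0, 0], [0, 0, 0.7, 0, 0, 0], [0, 0, 0.78, 0, 0, 0], [0, 0, 0.78, 0, 0, 0], [0, 0, 0.78, 0, 0, 0]]]'

```text
t: 4.3
tool_pos: [0.5642, 0.0231, 0.1135]
ee_rot: [0.373, 0.928, 0.0, 0.001]
ft_force: [1.0, 0.1, 0.6]
grip_width: 0.0344
gripper_force: 0.0
```

Emit:
arm_command --targets '[[[0, 0, 0, 0, 0, 0], [0, 0, 0, 0, 0, 0], [0, 0, 0, 0, 0, 0], [0, 0, 0, 0, 0, 0], [0, 0, 0, 0, 0, 0]]]' --claw 0 --newtons 40

```text
t: 4.8
tool_pos: [0.5643, 0.0233, 0.1137]
ee_rot: [0.373, 0.928, 0.0, 0.001]
ft_force: [-0.9, -0.8, 6.4]
grip_width: 0.0132
gripper_force: 40.6
```

Run:
```python
from h import *
from plant import r
plan(r,[.563,.0235,.20],136); o=r.observe(); print(o['ft_force'],o['grip_width'],o['gripper_force'])
```

```text
t 4.8 pos [0.5643 0.0233 0.1137] yaw 136.21 tilt [ 2.3e-03 -9.0e-04 -1.0e+00] shift [ 0.008 -0.007 -0.863] turn 0.002
[-0.89088585 -0.82761119  6.42446945] 0.013242668948777724 40.58383226394653
```

Emit:
arm_command --targets '[[[0, 0, -0.15, 0, 0, 0], [0, 0, -0.35, 0, 0, 0], [0, 0, -0.6, 0, 0, 0], [0, 0, -0.88, 0, 0, 0], [0, 0, -0.88, 0, 0, 0]]]'

```text
t: 5.3
tool_pos: [0.5664, 0.0239, 0.2044]
ee_rot: [0.373, 0.928, 0.002, 0.004]
ft_force: [0.5, 0.8, -1.1]
grip_width: 0.0133
gripper_force: 39.6
```

Emit:
arm_command --targets '[[[-0.2, -0.2, 0, 0, 0, 0], [-0.5, -0.52, 0, 0, 0, 0], [-0.79, -0.84, 0, 0, 0, 0]]]'

```text
t: 5.6
tool_pos: [0.5619, -0.0919, 0.1994]
ee_rot: [0.372, 0.928, 0.0, -0.0]
ft_force: [1.0, -0.2, -0.8]
grip_width: 0.0132
gripper_force: 39.6
```

Emit:
arm_command --targets '[[[-0.26, -0.28, 0, 0, 0, 0], [-0.52, -0.56, 0, 0, 0, 0], [-0.79, -0.84, 0, 0, 0, 0]]]'

```text
t: 5.9
tool_pos: [0.5603, -0.2079, 0.199]
ee_rot: [0.373, 0.928, 0.0, -0.001]
ft_force: [1.1, -0.5, -1.2]
grip_width: 0.013
gripper_force: 39.6
```

Emit:
arm_command --targets '[[[-0.26, -0.28, 0, 0, 0, 0], [-0.52, -0.56, 0, 0, 0, 0], [-0.79, -0.84, 0, 0, 0, 0]]]'

```text
t: 6.2
tool_pos: [0.5593, -0.3231, 0.1989]
ee_rot: [0.373, 0.928, 0.0, -0.001]
ft_force: [0.1, 0.4, -1.0]
grip_width: 0.0131
gripper_force: 39.6
```

Emit:
arm_command --targets '[[[-0.26, -0.28, 0, 0, 0, -0.05], [-0.52, -0.56, 0, 0, 0, -0.117], [-0.79, -0.84, 0, 0, 0, -0.117], [-0.79, -0.84, 0, 0, 0, -0.117], [-0.79, -0.84, 0, 0, 0, -0.117], [-0.79, -0.84, 0, 0, 0, -0.117]]]'

```text
t: 6.8
tool_pos: [0.5586, -0.436, 0.1992]
ee_rot: [0.286, 0.958, 0.001, -0.001]
ft_force: [-0.1, -0.2, -1.0]
grip_width: 0.0133
gripper_force: 39.6
```

Run:
```python
from h import *
from plant import r
m=lambda x,y,a:np.vstack([poly(.099,.02,(x,y),a),poly(.083,.02,(x,y),a)])
s=snap(r,'wrist','w4'); x,g=fit(s,m,(.4918,-.3717,26.5),(.008,.008,6)); print(x,g)
c=lambda x,y,a:np.vstack([poly(.077,.174,(x,y),a)])
o=r.observe(); print(o['tool_pos'],o['grip_width'],o['gripper_force'])
i=draw(s,m(*x),'m5',(90,0,330,290),2.4)
plan(r,[x[0],x[1],.10],x[2]+120)
```

```text
[ 0.49165723 -0.37216665 26.83101805] 74.83985137939453
[ 0.55876808 -0.43581656  0.19959563] 0.013037202267426724 39.58801567554474
t 6.85 pos [ 0.5588 -0.4358  0.1996] yaw 146.78 tilt [-0.0011  0.0016 -1.    ] shift [0.908 0.164 0.998] turn -0.001
```

View pics/m5.png

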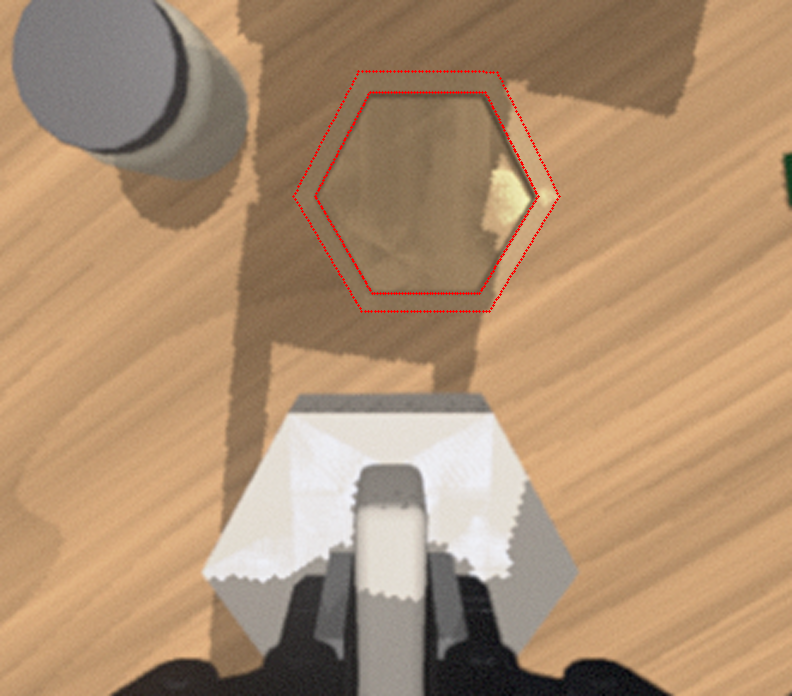

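Run:
```python
from h import *
from plant import r
s=load('w4'); o=r.observe(); M=R.from_quat(o['ee_rot']).as_matrix(); tx=M[:2,0]; p=o['tool_pos']
for zt in (.191,.193,.195):
  def m(x,y,a):
    q=poly(.077,zt,(x,y),a); q=q[(q[:,:2]-p[:2])@tx>.008]; return q
  x,g=fit(s,m,(p[0],p[1],146.8),(.006,.006,4)); print(zt,x,g,'cap-tcp in tool',M.T[:2,:2]@(x[:2]-p[:2]))
```

```text
0.191 [  0.55813449  -0.4351382  146.52622645] 271.94097900390625 cap-tcp in tool [0.0009017  0.00022033]
0.193 [  0.55797882  -0.43508409 146.81062717] 271.7903747558594 cap-tcp in tool [0.00106157 0.00018031]
0.195 [  0.55762257  -0.43476159 146.62877555] 259.5558776855469 cap-tcp in tool [0.00153628 0.0002549 ]
```

Emit:
arm_command --targets '[[[0.3, 0.05, 0.1, 0, 0, 0], [0.6, 0.11, 0.3, 0, 0, 0], [0.898, 0.162, 0.6, 0, 0, 0], [0.898, 0.162, 0.9, 0, 0, 0], [0.898, 0.162, 1, 0, 0, 0], [0.898, 0.162, 1, 0, 0, 0], [0.898, 0.162, 1, 0, 0, 0]]]'

```text
t: 7.55
tool_pos: [0.4943, -0.3753, 0.1015]
ee_rot: [0.286, 0.958, -0.001, 0.001]
ft_force: [0.3, -0.3, -0.8]
grip_width: 0.0134
gripper_force: 39.6
```

Run:
```python
from h import *
from plant import r
plan(r,[.4917-.001*np.cos(np.radians(146.8)),-.372-.001*np.sin(np.radians(146.8)),.0335],146.7); print(r.observe()['ft_force'])
```

```text
t 7.55 pos [ 0.4943 -0.3753  0.1015] yaw 146.76 tilt [ 0.002  -0.0017 -1.    ] shift [0.032 0.014 0.68 ] turn 0.001
[ 0.26258603 -0.33468053 -0.83775627]
```

Emit:
arm_command --targets '[[[0.03, 0.014, 0.15, 0, 0, 0], [0.03, 0.014, 0.3, 0, 0, 0], [0.03, 0.014, 0.4, 0, 0, 0], [0.03, 0.014, 0.48, 0, 0, 0], [0.03, 0.014, 0.5, 0, 0, 0], [0.03, 0.014, 0.5, 0, 0, 0]]]'

```text
t: 8.15
tool_pos: [0.4913, -0.3721, 0.0504]
ee_rot: [0.286, 0.958, -0.0, 0.0]
ft_force: [-0.4, 0.3, -0.3]
grip_width: 0.0131
gripper_force: 39.6
```

Run:
```python
from h import *
from plant import r
plan(r,[.4917-.001*np.cos(np.radians(146.8)),-.372-.001*np.sin(np.radians(146.8)),.0335],146.7); print(r.observe()['ft_force'])
```

```text
t 8.15 pos [ 0.4913 -0.3721  0.0504] yaw 146.72 tilt [ 2.e-04 -1.e-04 -1.e+00] shift [-0.013  0.003  0.169] turn 0.0
[-0.35404148  0.31651927 -0.28069872]
```

Emit:
arm_command --targets '[[[-0.013, 0, 0.04, 0, 0, 0], [-0.013, 0, 0.08, 0, 0, 0], [-0.013, 0, 0.11, 0, 0, 0], [-0.013, 0, 0.135, 0, 0, 0], [-0.013, 0, 0.15, 0, 0, 0], [-0.013, 0, 0.16, 0, 0, 0], [-0.013, 0, 0.165, 0, 0, 0], [-0.013, 0, 0.165, 0, 0, 0]]]'

```text
t: 8.95
tool_pos: [0.4921, -0.3726, 0.0339]
ee_rot: [0.286, 0.958, -0.0, 0.0]
ft_force: [0.1, 0.3, -0.5]
grip_width: 0.0129
gripper_force: 39.6
```

Emit:
arm_command --targets '[[[0, 0, 0.01, 0, 0, 0], [0, 0, 0.02, 0, 0, 0], [0, 0, 0.02, 0, 0, 0], [0, 0, 0.02, 0, 0, 0]]]'

```text
t: 9.35
tool_pos: [0.4922, -0.3727, 0.0337]
ee_rot: [0.286, 0.958, -0.0, 0.001]
ft_force: [-2.5, 1.6, 10.5]
grip_width: 0.0128
gripper_force: 41.2
```

Emit:
arm_command --targets '[[[0, 0, 0.01, 0, 0, 0], [0, 0, 0.015, 0, 0, 0], [0, 0, 0.015, 0, 0, 0], [0, 0, 0.015, 0, 0, 0]]]'

```text
t: 9.75
tool_pos: [0.4922, -0.3727, 0.0337]
ee_rot: [0.286, 0.958, -0.0, 0.001]
ft_force: [-5.3, 3.1, 20.5]
grip_width: 0.0133
gripper_force: 42.6
```

Emit:
arm_command --targets '[[[0, 0, -0.03, 0, 0, 0], [0, 0, -0.03, 0, 0, 0], [0, 0, -0.03, 0, 0, 0]]]'

```text
t: 10.05
tool_pos: [0.4924, -0.3729, 0.0337]
ee_rot: [0.286, 0.958, -0.0, 0.0]
ft_force: [-1.1, 1.3, 6.2]
grip_width: 0.013
gripper_force: 40.5
```

Emit:
arm_command --targets '[[[0, 0, 0, 0, 0, 0], [0, 0, 0, 0, 0, 0], [0, 0, 0, 0, 0, 0], [0, 0, 0, 0, 0, 0]]]' --claw 0.4

```text
t: 10.45
tool_pos: [0.492, -0.3724, 0.0329]
ee_rot: [0.286, 0.958, 0.0, -0.0]
ft_force: [0.3, -0.2, -0.4]
grip_width: 0.0343
gripper_force: 0.0
```

Emit:
arm_command --targets '[[[0, 0, -0.15, 0, 0, 0], [0, 0, -0.4, 0, 0, 0], [0, 0, -0.7, 0, 0, 0], [0, 0, -1, 0, 0, 0]]]'

```text
t: 10.85
tool_pos: [0.4917, -0.3723, 0.1337]
ee_rot: [0.286, 0.958, 0.0, -0.001]
ft_force: [0.5, -0.6, 0.1]
grip_width: 0.0341
gripper_force: 0.0
```

Emit:
arm_command --targets '[[[-0.4, 0, -0.3, 0, 0, 0], [-0.9, 0, -0.7, 0, 0, 0], [-0.9, 0, -0.7, 0, 0, 0], [-0.9, 0, -0.7, 0, 0, 0]]]'

```text
t: 11.25
tool_pos: [0.5699, -0.4238, 0.2053]
ee_rot: [0.286, 0.958, -0.001, 0.003]
ft_force: [-0.9, 0.1, -0.7]
grip_width: 0.0342
gripper_force: 0.0
```

Run:
```python
from h import *
from plant import r
s=snap(r,'wrist','w5')
m=lambda x,y,a:np.vstack([rect(.056,.014,.055,(x,y),a),poly(.077,.027,(x,y),a,25)])
print(fit(s,m,(.4917,-.372,146.7),(.008,.008,6)))
plan(r,[.563,.0235,.22],136+30)
```

```text
(array([  0.4925153 ,  -0.37203445, 146.73184282]), np.float64(155.8150634765625))
t 11.3 pos [ 0.5677 -0.4222  0.2033] yaw 146.73 tilt [ 3.e-04 -3.e-04 -1.e+00] shift [ 2.484  3.701 -0.168] turn -0.214
```

Emit:
arm_command --targets '[[[0.15, 0.4, -0.1, 0, 0, 0], [0.29, 0.81, -0.17, 0, 0, 0], [0.29, 0.81, -0.17, 0, 0, 0]]]' --claw 1

```text
t: 11.6
tool_pos: [0.5867, -0.332, 0.2195]
ee_rot: [0.284, 0.959, 0.002, -0.002]
ft_force: [0.1, -1.0, -0.4]
grip_width: 0.0761
gripper_force: 0.0
```

Emit:
arm_command --targets '[[[0.15, 0.4, 0, 0, 0, 0], [0.29, 0.81, 0, 0, 0, 0]]]'

```text
t: 11.8
tool_pos: [0.6053, -0.2538, 0.2184]
ee_rot: [0.287, 0.958, 0.0, -0.002]
ft_force: [0.6, -0.1, -0.4]
grip_width: 0.0852
gripper_force: 0.0
```

Emit:
arm_command --targets '[[[0.15, 0.4, 0, 0, 0, 0], [0.29, 0.81, 0, 0, 0, 0]]]'

```text
t: 12.0
tool_pos: [0.6255, -0.1694, 0.2184]
ee_rot: [0.287, 0.958, -0.0, -0.002]
ft_force: [0.3, 0.1, 0.6]
grip_width: 0.0856
gripper_force: 0.0
```

Emit:
arm_command --targets '[[[0.15, 0.4, 0, 0, 0, 0], [0.29, 0.81, 0, 0, 0, 0]]]'

```text
t: 12.2
tool_pos: [0.6457, -0.0859, 0.2184]
ee_rot: [0.286, 0.958, -0.0, -0.002]
ft_force: [1.0, -0.5, -0.2]
grip_width: 0.0855
gripper_force: 0.0
```

Emit:
arm_command --targets '[[[0.15, 0.4, 0, 0, 0, -0.09], [0.29, 0.81, 0, 0, 0, -0.18], [0.29, 0.81, 0, 0, 0, -0.214], [0.29, 0.81, 0, 0, 0, -0.214], [0.29, 0.81, 0, 0, 0, -0.214], [0.29, 0.81, 0, 0, 0, -0.214]]]'

```text
t: 12.8
tool_pos: [0.6673, -0.005, 0.2196]
ee_rot: [0.123, 0.992, -0.0, -0.001]
ft_force: [-0.6, 0.1, 0.1]
grip_width: 0.0855
gripper_force: 0.0
```

Run:
```python
from h import *
from plant import r
s=snap(r,'wrist','w6')
m=lambda x,y,a:np.vstack([poly(.064,.102,(x,y),a),poly(.056,.102,(x,y),a)])
x,g=fit(s,m,(.563,.0235,136),(.01,.01,8)); print(x,g)
c=proj(s,[*x[:2],.09])[0]; print(c)
u,v=[int(np.clip(c[0]-100,0,312)),int(np.clip(c[1]-80,0,224))]
draw(s,m(*x),'m6',(u,v,200,160),3.7)
plan(r,[x[0],x[1],.16],x[2]+30)
```

```text
[5.63135568e-01 2.25541186e-02 1.34855509e+02] 314.57403564453125
[252.87658086  57.74212636]
t 12.85 pos [ 0.6676 -0.0051  0.2199] yaw 165.85 tilt [-1.2e-03 -2.0e-04 -1.0e+00] shift [1.08  0.013 0.6  ] turn 0.011
```

View pics/m6.png

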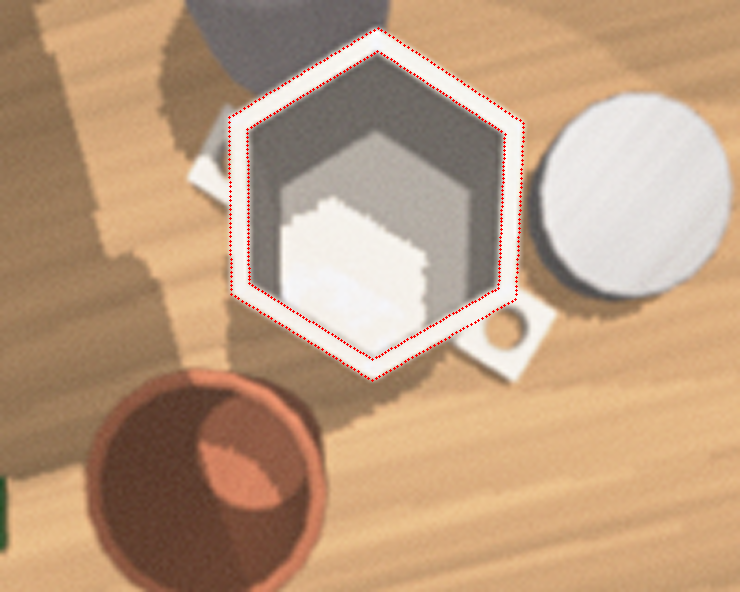

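Emit:
arm_command --targets '[[[0.4, 0, 0.2, 0, 0, 0.011], [0.8, 0.01, 0.4, 0, 0, 0.011], [1, 0.013, 0.5, 0, 0, 0.011], [1, 0.013, 0.5, 0, 0, 0.011]]]'

```text
t: 13.25
tool_pos: [0.5662, 0.0215, 0.1685]
ee_rot: [0.131, 0.991, -0.0, -0.004]
ft_force: [-0.4, 0.8, 0.8]
grip_width: 0.0853
gripper_force: 0.0
```

Emit:
arm_command --targets '[[[0.08, 0, 0, 0, 0, 0], [0.08, 0, 0, 0, 0, 0], [0.08, 0, 0, 0, 0, 0], [0.08, 0, 0, 0, 0, 0]]]'

```text
t: 13.65
tool_pos: [0.5653, 0.0234, 0.1709]
ee_rot: [0.131, 0.991, 0.0, 0.001]
ft_force: [0.0, 1.1, 0.9]
grip_width: 0.0855
gripper_force: 0.0
```

Run:
```python
from h import *
from plant import r
plan(r,[.5631,.0226,.058],164.9)
s=snap(r,'wrist','w7')
m=lambda x,y,a:np.vstack([poly(.064,.102,(x,y),a),poly(.056,.102,(x,y),a)])
print(fit(s,m,(.563,.0225,135),(.006,.006,4)))
```

```text
t 13.65 pos [0.5653 0.0234 0.1709] yaw 164.97 tilt [ 1.9e-03 -1.0e-04 -1.0e+00] shift [ 0.021 -0.014  1.128] turn 0.001
(array([5.62646372e-01, 2.24631287e-02, 1.35045764e+02]), np.float64(233.48048400878906))
```

Emit:
arm_command --targets '[[[0.02, -0.014, 0.2, 0, 0, 0], [0.02, -0.014, 0.4, 0, 0, 0], [0.02, -0.014, 0.55, 0, 0, 0], [0.02, -0.014, 0.6, 0, 0, 0], [0.02, -0.014, 0.6, 0, 0, 0]]]'

```text
t: 14.2
tool_pos: [0.5615, 0.0229, 0.1096]
ee_rot: [0.131, 0.991, -0.0, -0.001]
ft_force: [-0.5, 0.5, 0.3]
grip_width: 0.0853
gripper_force: 0.0
```

Run:
```python
from h import *
from plant import r
plan(r,[.5629,.0226,.058],165); print(r.observe()['ft_force'])
```

```text
t 14.2 pos [0.5615 0.0229 0.1096] yaw 164.99 tilt [-0.0015  0.     -1.    ] shift [-0.015  0.001  0.516] turn -0.0
[-0.54461432  0.47124185  0.30931187]
```

Emit:
arm_command --targets '[[[-0.01, 0, 0.15, 0, 0, 0], [-0.01, 0, 0.3, 0, 0, 0], [-0.01, 0, 0.42, 0, 0, 0], [-0.01, 0, 0.5, 0, 0, 0], [-0.01, 0, 0.52, 0, 0, 0], [-0.01, 0, 0.52, 0, 0, 0]]]'

```text
t: 14.8
tool_pos: [0.5627, 0.0227, 0.0583]
ee_rot: [0.131, 0.991, -0.0, -0.0]
ft_force: [-0.4, -0.2, -0.2]
grip_width: 0.0855
gripper_force: 0.0
```

Emit:
arm_command --targets '[[[0, 0, 0, 0, 0, 0], [0, 0, 0, 0, 0, 0], [0, 0, 0, 0, 0, 0], [0, 0, 0, 0, 0, 0], [0, 0, 0, 0, 0, 0], [0, 0, 0, 0, 0, 0]]]' --claw 0.5 --newtons 60

```text
t: 15.4
tool_pos: [0.5634, 0.0225, 0.0591]
ee_rot: [0.131, 0.991, 0.0, 0.001]
ft_force: [0.1, -1.4, 5.3]
grip_width: 0.0637
gripper_force: 66.7
```

Emit:
arm_command --targets '[[[0, 0, -0.1, 0, 0, 0], [0, 0, -0.25, 0, 0, 0], [0, 0, -0.5, 0, 0, 0], [0, 0, -0.75, 0, 0, 0], [0, 0, -1, 0, 0, 0]]]'

```text
t: 15.9
tool_pos: [0.5614, 0.0229, 0.1587]
ee_rot: [0.131, 0.991, 0.0, -0.001]
ft_force: [0.3, 0.2, -3.0]
grip_width: 0.0632
gripper_force: 66.5
```

Emit:
arm_command --targets '[[[0, 0, -0.3, 0, 0, 0], [0, 0, -0.6, 0, 0, 0], [0, 0, -0.6, 0, 0, 0]]]'

```text
t: 16.2
tool_pos: [0.565, 0.0228, 0.2225]
ee_rot: [0.131, 0.991, 0.001, 0.004]
ft_force: [0.9, -0.4, -2.8]
grip_width: 0.0635
gripper_force: 66.9
```

Run:
```python
from h import *
from plant import r
plan(r,[.487,.353,.22],165); print(r.observe()['ft_force'],r.observe()['gripper_force'])
```

```text
t 16.2 pos [0.565  0.0228 0.2225] yaw 165.0 tilt [ 0.008  0.    -1.   ] shift [1.608 2.987 0.019] turn -0.0
[ 0.89512019 -0.40171673 -2.81383272] 66.91016435623169
```

Emit:
arm_command --targets '[[[0.12, 0.4, 0, 0, 0, 0], [0.24, 0.81, 0, 0, 0, 0], [0.24, 0.81, 0, 0, 0, 0]]]'

```text
t: 16.5
tool_pos: [0.5586, 0.1118, 0.2166]
ee_rot: [0.129, 0.992, 0.001, -0.002]
ft_force: [0.9, -0.8, -3.0]
grip_width: 0.0637
gripper_force: 68.1
```

Emit:
arm_command --targets '[[[0.12, 0.4, 0, 0, 0, 0], [0.24, 0.81, 0, 0, 0, 0], [0.24, 0.81, 0, 0, 0, 0]]]'

```text
t: 16.8
tool_pos: [0.5568, 0.1961, 0.2165]
ee_rot: [0.128, 0.992, 0.001, -0.002]
ft_force: [0.3, -1.4, -3.2]
grip_width: 0.0634
gripper_force: 69.1
```

Emit:
arm_command --targets '[[[0.12, 0.4, 0, 0, 0, 0], [0.24, 0.81, 0, 0, 0, 0], [0.24, 0.81, 0, 0, 0, 0]]]'

```text
t: 17.1
tool_pos: [0.555, 0.2802, 0.2166]
ee_rot: [0.129, 0.992, 0.001, -0.001]
ft_force: [0.1, -0.7, -2.4]
grip_width: 0.0636
gripper_force: 69.6
```

Emit:
arm_command --targets '[[[0.12, 0.4, 0, 0, 0, 0], [0.24, 0.81, 0, 0, 0, 0], [0.24, 0.81, 0, 0, 0, 0]]]'

```text
t: 17.4
tool_pos: [0.553, 0.3645, 0.2165]
ee_rot: [0.129, 0.992, 0.001, -0.001]
ft_force: [0.5, -0.5, -2.6]
grip_width: 0.0633
gripper_force: 69.8
```

Emit:
arm_command --targets '[[[0.12, 0.4, 0, 0, 0, 0], [0.24, 0.81, 0, 0, 0, 0], [0.24, 0.81, 0, 0, 0, 0]]]'

```text
t: 17.7
tool_pos: [0.5509, 0.4487, 0.2163]
ee_rot: [0.129, 0.992, 0.001, -0.001]
ft_force: [-0.2, -1.1, -2.8]
grip_width: 0.063
gripper_force: 70.0
```

Emit:
arm_command --targets '[[[0, 0, 0, 0, 0, -0.09], [0, 0, 0, 0, 0, -0.18], [0, 0, 0, 0, 0, -0.27], [0, 0, 0, 0, 0, -0.36], [0, 0, 0, 0, 0, -0.45], [0, 0, 0, 0, 0, -0.54], [0, 0, 0, 0, 0, -0.63], [0, 0, 0, 0, 0, -0.72]]]'

```text
t: 18.5
tool_pos: [0.5514, 0.4424, 0.2167]
ee_rot: [-0.423, 0.906, -0.001, -0.002]
ft_force: [0.3, -0.0, -2.4]
grip_width: 0.0638
gripper_force: 70.1
```

Emit:
arm_command --targets '[[[0, 0, 0, 0, 0, -0.03], [0, 0, 0, 0, 0, -0.05], [0, 0, 0, 0, 0, -0.05], [0, 0, 0, 0, 0, -0.05]]]'

```text
t: 18.9
tool_pos: [0.5515, 0.4434, 0.2173]
ee_rot: [-0.456, 0.89, -0.0, -0.001]
ft_force: [-0.3, -0.2, -2.9]
grip_width: 0.0633
gripper_force: 70.1
```

Run:
```python
from h import *
from plant import r
s=snap(r,'wrist','w8'); o=r.observe()
a=[at(load('top0'),136.3,203.2,.08),at(load('top0'),160.2,192.2,.08)]
print(proj(s,a))
pg=lambda p,z,rad: np.c_[p[0]+rad*np.cos(np.arange(0,6.28,.3)),p[1]+rad*np.sin(np.arange(0,6.28,.3)),np.full(21,z)]
def m(x,y,a): # drive top outline
    q=rect(.16,.16,.07,(x,y),a); return q
def vis(q):
    uv=proj(s,q); return q[(uv[:,0]>2)&(uv[:,0]<509)&(uv[:,1]>2)&(uv[:,1]<200)]
m2=lambda x,y,a: (lambda q: q if len(q) else np.array([[0,0,0.]]))(vis(m(x,y,a)))
x,g=fit(s,m2,(.487,.353,24.3),(.012,.012,6)); print(x,g)
print('outline uv',proj(s,rect(.16,.16,.07,x[:2],x[2],2)).round().tolist())
plan(r,[.487,.353,.22],165+69.3)
# peg-only dark pixels
gray=s['pixels'].mean(2)
for p in a:
    u,v=proj(s,[*p[:2],.09])[0]; print('peg tip pred',u,v)
cv2.imwrite('pics/crop8.png',s['pixels'][0:230,100:420,::-1])
```

```text
[[296.86288965  82.36452817]
 [204.18610898  26.02923811]]
[ 0.47616516  0.34580265 23.84832101] 244.3995819091797
outline uv [[285.0, 160.0], [379.0, 10.0], [379.0, 10.0], [223.0, -93.0], [223.0, -93.0], [139.0, 76.0], [139.0, 76.0], [285.0, 160.0]]
t 18.95 pos [0.5515 0.4437 0.2175] yaw -125.78 tilt [-0.0011 -0.0012 -1.    ] shift [ 1.113 -0.007 -0.023] turn -0.001
peg tip pred 298.52148594028904 81.97151068144024
peg tip pred 202.31997226861012 23.461795683528067
```

Run:
```python
from h import *
s=load('w8'); g=s['pixels'].mean(2).astype(int)
for u,v in [(297,82),(204,26)]:
    print(u,v)
    for y in range(v-16,v+17): print(y,' '.join('%2d'%(q//10) for q in g[y,u-22:u+23]))
```

```text
297 82
66 23 23 23 23 23 23 23 23 23 24 23 23 23 23 23 23 23 23 23 23 23 23 23 23 23 23 23 23 23 23 23 23 23 23 23 23 23 24 23 23 23 24 23 23 23
67 23 23 23 23 23 23 23 23 23 23 23 23 23 23 23 23 23 23 23 23 23 24 23 24 23 23 23 23 23 23 24 23 23 23 23 24 23 23 23 23 23 23 23 23 23
68 23 23 23 23 23 23 23 23 23 23 23 23 23 23 23 23 23 23 23 23 23 23 23 23 24 23 23 23 23 23 23 23 23 23 23 23 23 23 23 23 24 23 23 23 23
69 23 23 23 23 23 23 23 23 23 23 23 23 23 23 24 23 23 23 23 23 23 23 23 24 23 23 23 23 23 23 23 23 23 23 23 23 24 23 24 23 23 24 23 23 23
70 23 23 23 23 23 23 23 23 23 23 23 23 23 23 23 23 23 23 23 23 23 23 23 23 23 23 23 23 23 23 23 23 23 23 23 23 23 23 23 23 23 23 23 23 23
71 23 23 23 23 23 23 23 23 23 23 23 23 23 23 23 23 23 24 23 23 23 23 23 23 23 23 23 23 23 23 23 23 23 23 23 23 23 23 23 23 24 23 23 23 23
72 23 23 23 23 23 23 23 23 23 23 23 24 24 23 23 23 23 23 23 23 23 23 23 23 23 23 23 24 23 23 23 23 23 23 23 23 23 23 23 23 23 23 23 23 23
73 23 23 23 23 23 23 23 23 23 23 23 23 23 24 23 23 23 23 23 23 23 23 23 23 23 23 23 23 23 23 23 23 23 23 23 23 23 23 23 23 23 2
[... 7321 characters left out ...]
3 23 23 23
38 16 16 16 16 16 16 16 16 16 16 16 16 16 16 16 16 16 16 16 16 16 16 16 16 16 16 16 15 15 16 16 16 16 16 16 16 16 16 19 21 23 23 23 23 23
39 15 16 16 15 16 16 16 16 16 15 15 16 16 16 16 16 16 16 16 16 16 16 16 16 16 16 16 16 16 16 16 16 16 16 16 16 16 17 20 23 23 23 23 23 23
40 16 15 16 16 16 16 16 16 16 16 16 16 15 16 16 16 16 16 16 16 16 16 16 16 16 16 16 16 16 16 16 16 16 16 16 16 16 17 21 23 23 23 23 23 23
41 15 16 15 15 15 16 15 16 16 16 16 16 16 16 16 16 16 16 16 16 16 16 16 16 16 16 16 16 16 16 16 16 16 16 16 16 16 17 21 23 23 23 23 23 23
42 16 16 15 16 16 16 16 16 16 16 16 16 16 16 16 16 16 16 16 16 16 16 16 16 16 16 16 16 16 16 16 16 16 16 16 16 16 19 22 23 23 23 23 23 23
```

Run:
```python
from h import *
from plant import r
s=load('w8')
a,b=at(s,301.3,87.2,.09),at(s,206.3,28.4,.09); print(a,b,(a+b)/2,np.hypot(*(a-b)[:2]),np.degrees(np.arctan2(*(a-b)[1::-1])))
print(at(s,210.3,33.7,.07),at(s,297.9,87.7,.07))
# canister rim in hand
o=r.observe(); M=R.from_quat(o['ee_rot']).as_matrix(); p=o['tool_pos']; tx=M[:2,0]; zr=p[2]-.0587+.102
def m(x,y,a):
    q=np.vstack([poly(.064,zr,(x,y),a),poly(.056,zr,(x,y),a)]); return q[(q[:,:2]-p[:2])@tx>.012]
x,g=fit(s,m,(p[0],p[1],204.2),(.006,.006,4)); print('rim',x,g,'in tool',M.T[:2,:2]@(x[:2]-p[:2]),p)
```

```text
[0.46830222 0.40096187 0.09      ] [0.50610551 0.31514944 0.09      ] [0.48720387 0.35805565 0.09      ] 0.09377025971369589 113.77512051598796
[0.50596545 0.31598832 0.07      ] [0.46837007 0.40103123 0.07      ]
rim [  0.55106053   0.44307555 204.2360268 ] 261.7261047363281 in tool [ 7.98825525e-04 -8.94543188e-06] [0.55152032 0.44372885 0.21753037]
```

Run:
```python
from h import *
from plant import r
plan(r,[.4876,.3589,.170],-126.2)
```

```text
t 18.95 pos [0.5515 0.4437 0.2175] yaw -125.78 tilt [-0.0011 -0.0012 -1.    ] shift [1.061 0.022 0.477] turn 0.005
```

Emit:
arm_command --targets '[[[0.25, 0, 0, 0, 0, 0.005], [0.5, 0.01, 0, 0, 0, 0.005], [0.75, 0.02, 0, 0, 0, 0.005], [1, 0.022, 0.2, 0, 0, 0.005], [1, 0.022, 0.4, 0, 0, 0.005], [1, 0.022, 0.47, 0, 0, 0.005], [1, 0.022, 0.47, 0, 0, 0.005]]]'

```text
t: 19.65
tool_pos: [0.491, 0.3646, 0.1703]
ee_rot: [-0.453, 0.892, -0.0, -0.001]
ft_force: [-0.1, 0.1, -2.9]
grip_width: 0.0634
gripper_force: 69.9
```

Emit:
arm_command --targets '[[[0.06, 0, 0, 0, 0, 0], [0.06, 0, 0, 0, 0, 0], [0.06, 0, 0, 0, 0, 0], [0.06, 0, 0, 0, 0, 0]]]'

```text
t: 20.05
tool_pos: [0.4883, 0.3606, 0.1719]
ee_rot: [-0.453, 0.892, 0.0, 0.001]
ft_force: [0.0, -1.1, -3.3]
grip_width: 0.0634
gripper_force: 70.0
```

Run:
```python
from h import *
from plant import r
plan(r,[.4876,.3589,.155],-126.2)
s=snap(r,'wrist','w9'); o=r.observe(); M=R.from_quat(o['ee_rot']).as_matrix(); p=o['tool_pos']; tx=M[:2,0]; zr=p[2]-.0587+.102
def m(x,y,a):
    q=np.vstack([poly(.064,zr,(x,y),a),poly(.056,zr,(x,y),a)]); return q[(q[:,:2]-p[:2])@tx>.012]
x,g=fit(s,m,(p[0],p[1],203.8),(.006,.006,4)); print('rim',x,g,p)
# top plate outline far part
for n in ('w9',):
    q=rect(.16,.16,.07,(.4871,.3583),23.8,2); print(proj(s,q).round().tolist())
```

```text
t 20.05 pos [0.4883 0.3606 0.1719] yaw -126.15 tilt [ 1.2e-03  8.0e-04 -1.0e+00] shift [ 0.018 -0.004  0.169] turn 0.001
rim [  0.48783334   0.36027637 204.19673094] 267.7917175292969 [0.48822563 0.36053259 0.17182591]
[[282.0, 290.0], [381.0, 151.0], [381.0, 151.0], [214.0, 47.0], [214.0, 47.0], [131.0, 215.0], [131.0, 215.0], [282.0, 290.0]]
```

Emit:
arm_command --targets '[[[0.018, 0, 0.08, 0, 0, 0], [0.018, 0, 0.14, 0, 0, 0], [0.018, 0, 0.17, 0, 0, 0], [0.018, 0, 0.17, 0, 0, 0], [0.018, 0, 0.17, 0, 0, 0]]]'

```text
t: 20.6
tool_pos: [0.4867, 0.3587, 0.154]
ee_rot: [-0.453, 0.892, -0.0, -0.0]
ft_force: [0.7, 0.5, -3.4]
grip_width: 0.0634
gripper_force: 70.0
```

Run:
```python
from h import *
from plant import r
plan(r,[.4876,.3589,.129],-126.2); print(r.observe()['ft_force'])
```

```text
t 20.6 pos [0.4867 0.3587 0.154 ] yaw -126.16 tilt [-4.e-04 -2.e-04 -1.e+00] shift [-0.007 -0.006  0.25 ] turn 0.0
[ 0.74709518  0.54427002 -3.35670241]
```

Slowly onto the pegs, watching the force.

Emit:
arm_command --targets '[[[-0.006, -0.005, 0.02, 0, 0, 0], [-0.006, -0.005, 0.05, 0, 0, 0], [-0.006, -0.005, 0.08, 0, 0, 0], [-0.006, -0.005, 0.1, 0, 0, 0], [-0.006, -0.005, 0.12, 0, 0, 0], [-0.006, -0.005, 0.12, 0, 0, 0]]]'

```text
t: 21.2
tool_pos: [0.4873, 0.3588, 0.1419]
ee_rot: [-0.453, 0.892, -0.0, -0.0]
ft_force: [-0.1, 0.3, -3.4]
grip_width: 0.0632
gripper_force: 70.0
```

Emit:
arm_command --targets '[[[0, 0, 0.03, 0, 0, 0], [0, 0, 0.05, 0, 0, 0], [0, 0, 0.07, 0, 0, 0], [0, 0, 0.09, 0, 0, 0], [0, 0, 0.1, 0, 0, 0], [0, 0, 0.1, 0, 0, 0]]]'

```text
t: 21.8
tool_pos: [0.4875, 0.3588, 0.1321]
ee_rot: [-0.453, 0.892, -0.0, -0.0]
ft_force: [-0.3, 0.7, -3.6]
grip_width: 0.0633
gripper_force: 70.0
```

Emit:
arm_command --targets '[[[0, 0, 0.01, 0, 0, 0], [0, 0, 0.02, 0, 0, 0], [0, 0, 0.03, 0, 0, 0], [0, 0, 0.04, 0, 0, 0], [0, 0, 0.04, 0, 0, 0]]]'

```text
t: 22.3
tool_pos: [0.4876, 0.359, 0.1292]
ee_rot: [-0.453, 0.892, 0.0, 0.0]
ft_force: [-1.3, -1.4, 4.5]
grip_width: 0.0631
gripper_force: 70.4
```

Emit:
arm_command --targets '[[[0, 0, -0.005, 0, 0, 0], [0, 0, -0.005, 0, 0, 0], [0, 0, -0.005, 0, 0, 0], [0, 0, -0.005, 0, 0, 0], [0, 0, -0.005, 0, 0, 0], [0, 0, -0.005, 0, 0, 0]]]' --claw 1

```text
t: 22.9
tool_pos: [0.4876, 0.3589, 0.1287]
ee_rot: [-0.453, 0.892, 0.0, -0.0]
ft_force: [-0.4, 0.4, -1.1]
grip_width: 0.0859
gripper_force: 0.0
```

Emit:
arm_command --targets '[[[0, 0, -0.15, 0, 0, 0], [0, 0, -0.35, 0, 0, 0], [0, 0, -0.65, 0, 0, 0], [0, 0, -1, 0, 0, 0]]]'

```text
t: 23.3
tool_pos: [0.4867, 0.3584, 0.2286]
ee_rot: [-0.453, 0.892, -0.0, -0.002]
ft_force: [0.1, 0.2, 0.1]
grip_width: 0.0852
gripper_force: 0.0
```

Emit:
arm_command --targets '[[[-0.4, 0, -0.3, 0, 0, 0], [-0.8, 0, -0.6, 0, 0, 0], [-0.8, 0, -0.6, 0, 0, 0], [-0.8, 0, -0.6, 0, 0, 0], [-0.8, 0, -0.6, 0, 0, 0]]]'

```text
t: 23.8
tool_pos: [0.5334, 0.4223, 0.2871]
ee_rot: [-0.453, 0.892, -0.0, -0.002]
ft_force: [0.5, -0.8, -0.7]
grip_width: 0.0851
gripper_force: 0.0
```

Run:
```python
from h import *
from plant import r
s=snap(r,'wrist','w10')
m=lambda x,y,a:np.vstack([poly(.064,.172,(x,y),a),poly(.056,.172,(x,y),a)])
print(fit(s,m,(.487,.358,203.8),(.01,.01,6)))
t0=load('top0'); t1=snap(r,'top','top1'); sd=snap(r,'side','side1')
m=lambda x,y,a:np.vstack([rect(.056,.014,.055,(x,y),a),poly(.077,.027,(x,y),a,25)])
print('cap',fit(t1,m,(.4917,-.372,146.7),(.012,.012,6)), 'before', fit(t0,lambda x,y,a:np.vstack([poly(.099,.02,(x,y),a),poly(.083,.02,(x,y),a)]),(.49,-.37,27))[0])
d=np.abs(t1['pixels'].astype(int)-t0['pixels']).max(2)
for n,u,v in [('block',221,178),('tumbler',255,161),('can',242,195),('jar',371,217)]: print(n,np.median(d[v-7:v+8,u-7:u+8]))
s0=load('side0'); d=np.abs(sd['pixels'].astype(int)-s0['pixels']).max(2)
print('side can/block',np.median(d[192:222,238:254]),np.median(d[213:226,200:212]))
o=r.observe(); print(o['t'],o['tool_pos'],o['ft_force'])
```

```text
(array([  0.48822419,   0.35937076, 203.94802035]), np.float64(210.6885223388672))
cap (array([  0.49423311,  -0.37348172, 141.1848995 ]), np.float64(229.5205078125)) before [ 0.48890916 -0.36842137 27.07757351]
block 6.0
tumbler 5.0
can 5.0
jar 6.0
side can/block 22.0 23.0
23.95 [0.53352508 0.42221601 0.28737842] [ 0.27042197 -0.43296741  0.03971035]
```

```bash
python3 -c "
from plant import r
print(r.close_job())"
```

```text
the job is handed in; nothing more can be done
None
```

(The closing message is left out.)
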